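Stand the sample tube in its holder and poise the pipette over it

TASK

Take the white sample tube from its leaning rest and stand it upright in the grey holder cup, fully down, and let go of it; then lift the pipette out of its stand, carry it over the bottles and finish while holding it upright and still with its tip about one centimetre above the middle of the tube's open mouth. The pipette must never touch the tube, nor its tip the bench, and everything else on the bench stays where it is.

Things in the scene. Friction and masses are not known exactly. Their poses are not given: they have to be found in the camera images.
- tube: white plastic sample tube, plain cylinder 28 mm in diameter and 120 mm long, closed at the bottom, about 60 g. Origin at the centre of its closed bottom end, its z axis runs along the tube to the open mouth. It starts lying in the rest, leaning 35 degrees from vertical with its mouth end up (roughly away from the robot); the last 50 mm at the mouth end stand free of the rest
- tube_mouth (a point): centre of the tube's open mouth (22 mm inner diameter), 120 mm along the tube's z from its bottom
- rest: fixed aluminium rest, base 140 x 70 x 8 mm, with a leaning channel open above that carries the tube by its lower 70 mm; lift the tube straight up out of it. Origin under the centre of the base; the tube leans towards its +x. Channel 40 mm wide, its top about 90 mm high
- holder: fixed grey holder: base 85 x 85 x 10 mm with one round upright cup in the middle, 44 mm outside, 34 mm inside diameter, rim 55 mm above the bench, inner floor 10 mm above the bench. Origin on the bench under the cup's axis
- stand: fixed grey pipette stand: round base 90 mm wide, upright tube 36 mm outside, 22 mm bore, top 90 mm above the bench. Origin on the bench under its axis
- pipette: small white pipette, 155 mm long, about 60 g, upright in the stand, hung by its collar, tip 15 mm above the bench. Origin at the end of its tip, z axis up to the push button. From the tip up: clear cone to 43 mm, shaft 16 mm wide to 75 mm, collar 34 mm wide to 79 mm, round handle 26 mm wide to 139 mm, button to 155 mm
- bottle_a: white plastic reagent bottle, 64 mm wide, 150 mm tall, loose; origin under its centre
- bottle_b: white plastic reagent bottle with a paper label, 60 mm wide, 140 mm tall, loose; origin under its centre
- beaker: glass beaker, 68 mm wide, 80 mm tall, loose; origin under its centre
- jar: amber glass jar, 56 mm wide, 70 mm tall, loose; origin under its centre
- crucible: white ceramic bowl, 52 mm wide, 34 mm tall, loose; origin under its centre
- tip_box: pale grey box with a closed clear lid, 85 x 120 x 63 mm tall, loose; origin under its centre
- spatula: steel spatula lying flat, 180 mm long along its x, loose; origin under it
Not all that is in view belongs to the job. Leave any brown or green look-alike of the pipette alone.

How it is judged:
By the outcome, as a careful person would: the job done as asked, in the order asked, and still so for the second after the job is handed in, while the arm keeps its last pose, push and grip.
It also fails if it takes over 67 s, if anything falls off the work surface, if the arm or the gripper's body presses on something with over 40 N, if the wrist force passes 120 N, or if a joint passes its speed limit or range.

ROBOT

A 7-joint arm with a two-finger parallel gripper is mounted at the origin on the work surface. World frame = base frame: x ahead of the robot, y to its left, z up, the work surface at z = 0. Lengths are in mm, angles in rad, forces in N, time in s.
With the tool pointing down it reaches from about 425 to 875 mm from the base axis. Payload 9.9 kg.
Tool frame: the origin (TCP) lies midway between the tips of the shut fingers; the grasp point (between the pads) lies 19 mm behind it; z points along the fingers, y is the line along which they close (so a half turn about z gives the same grasp; the last joint's range is limited). The gripper opens to 85 mm and grips with 20 to 120 N. Pads are 22 mm wide; open, the fingers measure 114 mm over their backs; the gripper's body (76 mm by 85 mm) begins 54 mm behind the grasp point. The pads swing forward as they close: fully open they stand 13 mm farther back than shut.
Start: joints at [-1.406, 0.576, 0.025, 1.437, -0.015, 1.129, -0.057], TCP at [166.205, 654.221, 231.289] pointing down, gripper open.
Joint ranges: [-2.76, 2.76], [-0.34, 2.15], [-1.52, 1.57], [0.19, 2.46], [-1.09, 4.23], [0.17, 1.99], [-2.82, 2.82]. Speed limits (rad/s): [2.22, 2.22, 3.01, 3.01, 3.14, 3.14, 3.14].

INTERFACE

Orientations are given as a unit quaternion [x, y, z, w].
In Python, from workcell import read_state, read_camera, sign_off, find_in, mark_of gives the robot as it stands.
- The arm moves only by the tool drive_tool, never from a script. Its arguments are lists of equal length, an entry for each row: "offset": the shift along the tool's x, y, z scaled (see below), a list of three; "delta_rot": the turn, a rotation vector about the tool's x, y, z scaled (see below), a list of three; "fingers": the opening, from -1 (shut) to 1 (fully open). A call has exactly 10 rows; each row is the pose to reach, as a shift and turn from the pose commanded when the call began, along the tool's axes at that moment, turning the shorter way round; what a row does not reach only later rows make up. The controller multiplies each number of a shift by 0.1 m and each number of a turn by pi rad. A row lasts 1/8 s, in which the tool goes at most 62.5 mm and 10.7 degrees, less where a joint would pass 70% of its speed; a pose out of reach is approached as far as the arm can. A call with a number of a shift or a turn outside -1 to 1 is refused whole. A call with a gripper value outside its range is refused whole. The fingers move at their own pace and stop on an object; "squeeze" is the grip in N (left out, the last holds). Time passes only in rows, so rows that repeat a pose let the fingers close, or fill a call up. It gives the time, the measured TCP pose, the force, the opening and the grip force at its end, in the units of the state.
- read_state(): the state, without advancing time (a new reading comes with each control period).
- read_camera(name): name is "scene" or "side" or "wrist"; returns a dict with "pixels" (400x640x3 uint8, blue, green, red), "intrinsics" (3x3 intrinsics, pixels), "xyz" and "rotation" of the camera in the world. Camera axes: x right, y down, z forward; pixel columns grow to the right and rows downward; lengths in mm; the calibration is good to about 2 mm. A picture is of the moment at which its call begins. There is no depth.
- sign_off(): hands the job in; it is judged then, once.
Trained networks look in the newest picture that a camera, given by its name, has taken for a name from the list of things; names that differ only in an ending like _2 or _b are one class to them, and where a whole thing is asked for, a point or a joint stands for the part that bears it (a point fixed in the world has none). Each returns a list of dicts, best first, with "confidence" (0 to 1); they miss things now and then, are a little off and sometimes report something else, mostly with a low value. They report only what shows in the picture. A call takes as long as a camera call. They do not tell look-alikes from the thing itself.
- find_in(name, camera): "uv" ([column, row] in pixels, amid what is visible of it).
- mark_of(name, camera): "uv" ([column, row] in pixels: a listed point, or the origin of a listed thing).
The state is a dict: "clock": time; "joint_positions": joint angles; "dq": joint speeds; "effort": joint torques, N m; "eef_pos": TCP position; "eef_rot": TCP orientation; "ft_force": force on the tool from outside, world axes, zero at the start; "torque": the same for the moment, N m; "gripper_width": finger opening in mm; "gripper_force": force on a finger pad.
Only numpy, scipy, OpenCV 4.12 (cv2) and the standard library are available. Lean on these libraries where they do the work, as an engineer would, in place of code of your own. Each camera call takes 0.05 s, during which the arm holds its last target. There are 200 camera calls.

## Working session

There is one attempt and no reset: what is moved stays moved. The work goes in short steps, Python scripts to look and compute and a tool call to move; the robot and the scene stay as the last step left them, time stands still between calls to the robot, and variables do not carry over. Pictures are saved under pics/ and viewed, at most 10 in all, crops included, and the job is handed in when it is done.

Besides the shell and the picture viewer there is one more tool, called after ">>>" in YAML: its name, and indented under it one key for each argument. drive_tool: Moves the arm, as the interface text tells. Its arguments: {"type":"object","properties":{"offset":{"type":"array","items":{"type":"array","items":{"type":"number"}}},"delta_rot":{"type":"array","items":{"type":"array","items":{"type":"number"}}},"fingers":{"type":"array","items":{"type":"number"}},"squeeze":{"type":"number"}},"required":["offset","delta_rot","fingers"]}

```bash
mkdir -p pics; ls; cat > h.py <<'E'
import numpy as np, cv2
from scipy.spatial.transform import Rotation as R
from workcell import *
def rot(c):
    r=np.array(c["rotation"],float)
    return r if r.shape==(3,3) else R.from_quat(r).as_matrix()
def ray(c,uv):
    K=np.array(c["intrinsics"]);d=rot(c)@np.linalg.solve(K,[uv[0],uv[1],1]);return np.array(c["xyz"],float),d/np.linalg.norm(d)
def onz(c,uv,z):
    o,d=ray(c,uv);return o+d*(z-o[2])/d[2]
def tri(rs):
    A=sum(np.eye(3)-np.outer(d,d) for o,d in rs);b=sum((np.eye(3)-np.outer(d,d))@o for o,d in rs)
    p=np.linalg.solve(A,b);return p,[round(float(np.linalg.norm(np.cross(d,p-o))),1) for o,d in rs]
def proj(c,p):
    q=np.array(c["intrinsics"])@(rot(c).T@(np.array(p)-np.array(c["xyz"])));return q[:2]/q[2]
E
python3 - <<'E'
from h import *
np.set_printoptions(precision=1,suppress=True)
s=read_state();print(s)
names=["tube","tube_mouth","rest","holder","stand","pipette","bottle_a","bottle_b","beaker","jar","crucible","tip_box","spatula"]
C={}
for n in ["scene","side","wrist"]:
    c=read_camera(n);C[n]=c;cv2.imwrite(f"pics/{n}0.png",c["pixels"])
    print(n,c["xyz"],rot(c)[:,2])
    for m in names:
        print(m,[(np.round(d["uv"]).astype(int).tolist(),round(d["confidence"],2),onz(c,d["uv"],0)[:2].astype(int).tolist()) for d in mark_of(m,n)[:4]])
E
```

```text
pics
{'clock': 0.0, 'joint_positions': array([-1.4,  0.6,  0. ,  1.4, -0. ,  1.1, -0.1]), 'dq': array([-0.,  0.,  0.,  0.,  0.,  0.,  0.]), 'effort': array([  0. , -76.6,   2.3, -28.6,   0. ,   0. ,  -0. ]), 'eef_pos': array([166.1, 653.8, 230.4]), 'eef_rot': array([ 0.1,  1. , -0. , -0. ]), 'ft_force': array([-0.8,  0.4,  0.4]), 'torque': array([-0., -0.,  0.]), 'gripper_force': 0.0, 'gripper_width': 84.9678726428686}
scene [1230.8 -103.5  837. ] [-0.7  0.1 -0.7]
tube [([429, 158], 0.55, [366, 424]), ([438, 241], 0.3, [679, 321])]
tube_mouth [([440, 150], 0.5, [341, 471])]
rest [([430, 181], 0.65, [466, 387]), ([229, 185], 0.24, [362, -199])]
holder [([159, 227], 0.96, [484, -393])]
stand [([315, 229], 0.92, [573, 17])]
pipette [([318, 263], 0.74, [682, 5]), ([290, 262], 0.6, [665, -63])]
bottle_a [([381, 223], 0.93, [589, 195]), ([239, 244], 0.74, [584, -183])]
bottle_b [([381, 223], 0.93, [589, 195]), ([239, 244], 0.74, [584, -183])]
beaker [([354, 166], 0.73, [355, 183])]
jar [([373, 278], 0.94, [750, 126]), ([316, 227], 0.27, [569, 21])]
crucible [([229, 185], 0.46, [361, -199])
[... 419 characters left out ...]
71, -82]), ([290, 202], 0.61, [684, 4])]
bottle_a [([262, 254], 0.89, [580, 199]), ([358, 188], 0.87, [587, -180])]
bottle_b [([262, 254], 0.89, [580, 199]), ([358, 188], 0.87, [587, -180])]
beaker [([347, 299], 0.66, [348, 178]), ([322, 163], 0.27, [768, -228])]
jar [([238, 209], 0.65, [763, 122])]
crucible [([427, 216], 0.58, [364, -186])]
tip_box [([324, 164], 0.96, [758, -224]), ([211, 283], 0.52, [592, 330]), ([230, 342], 0.42, [445, 394])]
spatula [([191, 258], 0.66, [689, 314]), ([240, 211], 0.43, [753, 124])]
wrist [103.5 669.5 375.2] [ 0.3 -0.1 -1. ]
tube []
tube_mouth []
rest []
holder []
stand []
pipette []
bottle_a []
bottle_b []
beaker []
jar []
crucible []
tip_box []
spatula []
```

View pics/scene0.png

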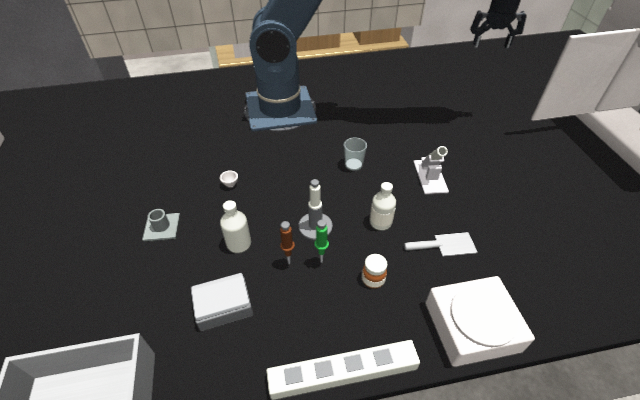

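View pics/side0.png

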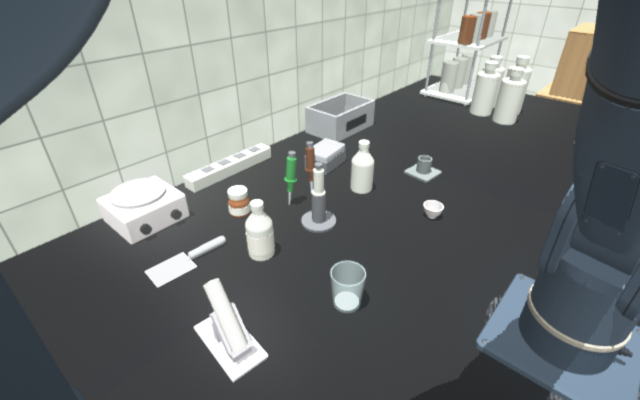

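Scene view: the white tube leans in its rest at (437,160), the holder is at (159,222), and the white pipette is in its stand at (315,200). The brown (287,240) and green (321,240) look-alikes stand in front of it. Side view: tube mouth at (212,285), tube foot at (240,347), white pipette at (319,185), green at (291,175), brown at (310,158).

Things that could be taken for the tube: tube/rest (437,160), bottles (383,208) and (235,228), pipette (315,195). By the description, the white leaning cylinder at (437,160) is the tube. I'll check it with crops.

```bash
python3 - <<'E'
from h import *
np.set_printoptions(precision=1,suppress=True)
C={n:read_camera(n) for n in ["scene","side"]}
def cands(m,n,f): return [np.array(d["uv"]) for d in f(m,n) if d["confidence"]>.2]
for m in ["tube","tube_mouth","rest","holder","stand","pipette","bottle_a","crucible","beaker"]:
  for a in cands(m,"scene",mark_of):
    for b in cands(m,"side",mark_of):
      p,e=tri([ray(C["scene"],a),ray(C["side"],b)])
      if max(e)<12: print(m,a,b,p,e)
p=[cv2.resize(C["scene"]["pixels"][130:200,400:480],None,fx=5,fy=5,interpolation=cv2.INTER_CUBIC),cv2.resize(C["side"]["pixels"][270:382,185:275],None,fx=4,fy=4,interpolation=cv2.INTER_CUBIC)]
h=max(i.shape[0] for i in p);cv2.imwrite("pics/crop1.png",np.hstack([cv2.copyMakeBorder(i,0,h-i.shape[0],0,0,cv2.BORDER_CONSTANT) for i in p]))
s=read_state();print(R.from_quat(s["eef_rot"]).as_matrix())
E
```

```text
tube [426.2 156.4] [240.8 351. ] [394.7 401.4  31.7] [3.9, 3.9]
tube_mouth [442.5 151.5] [209.9 281.6] [479.2 390.4 124.6] [0.5, 0.5]
rest [431.1 177.7] [229.3 343.2] [448.7 396.3  -4.1] [2.0, 2.0]
holder [160.4 226.1] [420.6 177.5] [ 483.3 -385.4   -8.8] [9.2, 9.2]
stand [317.7 222.8] [313.3 221.6] [565.9  31.8   7.4] [5.2, 5.2]
pipette [308.2 238.9] [307.8 187.3] [640.4 -15.8  53.3] [4.8, 4.8]
pipette [291.7 259.9] [307.8 187.3] [675.2 -59.5  21.4] [0.2, 0.2]
bottle_a [379.7 221.6] [262.6 253.1] [583.4 195.1  -2.7] [0.2, 0.2]
bottle_a [237.  244.4] [359.5 188.8] [ 583.6 -188.4   -4.8] [2.9, 2.9]
crucible [232.3 185.2] [430.3 217. ] [ 358.5 -191.2   -4.3] [0.9, 0.9]
beaker [353.1 163.9] [349.2 300.3] [344.8 181.4   0.7] [2.9, 2.9]
[[-1.   0.2 -0. ]
 [ 0.2  1.  -0. ]
 [ 0.  -0.  -1. ]]
```

View pics/crop1.png

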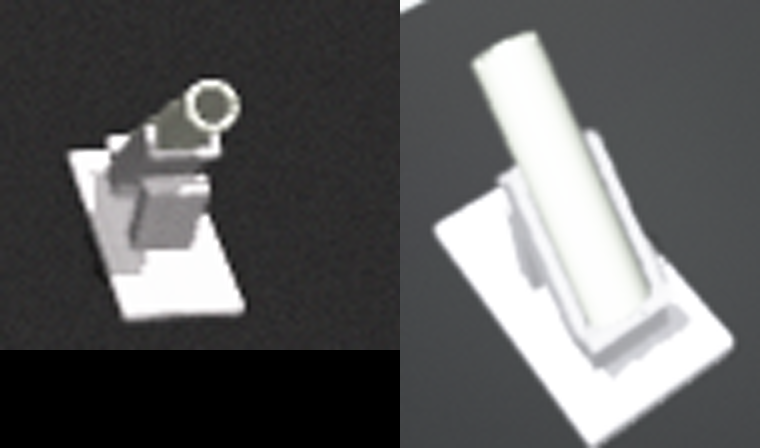

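The crop shows the white cylinder leaning in the rest with its open mouth at scene (442.4,150.8) and side (211.3,282.5), so this is the tube. I'll get its lean direction from the rest's base corners.

```bash
python3 - <<'E'
from h import *
np.set_printoptions(precision=2,suppress=True)
C={n:read_camera(n) for n in ["scene","side"]}
for n,l in dict(side=[(193.8,327),(233,381.3),(268.3,355.8)],scene=[(414,160.4),(425,193.6),(448.6,191.6)]).items():
    P=[onz(C[n],u,8) for u in l];print(n,P,[np.linalg.norm(P[i]-P[i+1]) for i in (0,1)],[np.degrees(np.arctan2(*(P[i+1]-P[i])[[1,0]])) for i in (0,1)],"centre",(P[0]+P[2])/2)
m,e=tri([ray(C["scene"],(442.4,150.8)),ray(C["side"],(211.3,282.5))]);print("mouth",m,e)
E
```

```text
side [array([515.88, 420.2 ,   8.  ]), array([377.97, 438.97,   8.  ]), array([369.29, 371.18,   8.  ])] [np.float64(139.1813078359408), np.float64(68.3478360187279)] [np.float64(172.25103250686118), np.float64(-97.29359423592621)] centre [442.58 395.69   8.  ]
scene [array([378.04, 369.01,   8.  ]), array([518.6 , 348.79,   8.  ]), array([524.8 , 417.56,   8.  ])] [np.float64(142.01206490782894), np.float64(69.04765473208873)] [np.float64(-8.184513546610141), np.float64(84.85235218182036)] centre [451.42 393.28   8.  ]
mouth [476.16 390.71 124.57] [1.2, 1.2]
```

```bash
cat >> h.py <<'E'
np.set_printoptions(precision=3,suppress=True)
def plan(p,Rt=None,s=None):
    s=s or read_state();R0=R.from_quat(s["eef_rot"]).as_matrix()
    Rt=R0 if Rt is None else Rt
    print("t",round(s["clock"],2),"at",s["eef_pos"],"off",R0.T@(np.array(p)-s["eef_pos"])/100,"rot",R.from_matrix(R0.T@Rt).as_rotvec()/np.pi,"w",round(s["gripper_width"],1),"F",s["ft_force"])
M=np.array([477,390.5,124.5]);a=np.radians(-7.5)
u=np.array([np.sin(.611)*np.cos(a),np.sin(.611)*np.sin(a),np.cos(.611)])
yt=np.array([-np.sin(a),np.cos(a),0])
Rg=np.column_stack([np.cross(yt,-u),yt,-u])
E
python3 - <<'E'
from h import *
plan(M+60*u,Rg);plan(M-44*u,Rg)
E
```

```text
t 3.3 at [166.222 654.216 231.282] off [-4.003 -1.75   0.577] rot [ 0.011  0.194 -0.036] w 85.3 F [ 0.53  -0.781 -0.842]
t 3.3 at [166.222 654.216 231.282] off [-3.411 -1.82   1.428] rot [ 0.011  0.194 -0.036] w 85.3 F [ 0.53  -0.781 -0.842]
```

>>> drive_tool:
  offset:
    - [-0.1, -0.04, 0]
    - [-0.22, -0.1, 0]
    - [-0.34, -0.16, 0]
    - [-0.46, -0.2, 0]
    - [-0.58, -0.26, 0]
    - [-0.7, -0.32, 0]
    - [-0.82, -0.36, 0]
    - [-0.92, -0.41, 0]
    - [-1, -0.45, 0]
    - [-1, -0.45, 0]
  delta_rot:
    - [0, 0, 0]
    - [0, 0, 0]
    - [0, 0, 0]
    - [0, 0, 0]
    - [0, 0, 0]
    - [0, 0, 0]
    - [0, 0, 0]
    - [0, 0, 0]
    - [0, 0, 0]
    - [0, 0, 0]
  fingers: [1, 1, 1, 1, 1, 1, 1, 1, 1, 1]
  squeeze: 30

```text
clock: 4.55
eef_pos: [252.8, 585.5, 231.4]
eef_rot: [0.125, 0.992, -0.0, 0.0]
ft_force: [0.2, -0.5, 0.4]
gripper_width: 85.7
gripper_force: 0.0
```

>>> drive_tool:
  offset:
    - [-0.1, -0.04, 0]
    - [-0.22, -0.1, 0]
    - [-0.34, -0.16, 0]
    - [-0.46, -0.2, 0]
    - [-0.58, -0.26, 0]
    - [-0.7, -0.32, 0]
    - [-0.82, -0.36, 0]
    - [-0.92, -0.41, 0]
    - [-1, -0.45, 0]
    - [-1, -0.45, 0]
  delta_rot:
    - [0, 0, 0]
    - [0, 0, 0]
    - [0, 0, 0]
    - [0, 0, 0]
    - [0, 0, 0]
    - [0, 0, 0]
    - [0, 0, 0]
    - [0, 0, 0]
    - [0, 0, 0]
    - [0, 0, 0]
  fingers: [1, 1, 1, 1, 1, 1, 1, 1, 1, 1]

```text
clock: 5.8
eef_pos: [338.6, 517.2, 231.3]
eef_rot: [0.125, 0.992, -0.0, 0.0]
ft_force: [-0.0, -1.4, -0.1]
gripper_width: 85.5
gripper_force: 0.0
```

>>> drive_tool:
  offset:
    - [-0.1, -0.04, 0]
    - [-0.22, -0.1, 0]
    - [-0.34, -0.16, 0]
    - [-0.46, -0.2, 0]
    - [-0.58, -0.26, 0]
    - [-0.7, -0.32, 0]
    - [-0.82, -0.36, 0]
    - [-0.92, -0.41, 0]
    - [-1, -0.45, 0]
    - [-1, -0.45, 0]
  delta_rot:
    - [0, 0, 0]
    - [0, 0, 0]
    - [0, 0, 0]
    - [0, 0, 0]
    - [0, 0, 0]
    - [0, 0, 0]
    - [0, 0, 0]
    - [0, 0, 0]
    - [0, 0, 0]
    - [0, 0, 0]
  fingers: [1, 1, 1, 1, 1, 1, 1, 1, 1, 1]

```text
clock: 7.05
eef_pos: [424.4, 448.9, 231.3]
eef_rot: [0.125, 0.992, -0.0, 0.0]
ft_force: [-0.4, 0.9, -0.3]
gripper_width: 85.0
gripper_force: 0.0
```

>>> drive_tool:
  offset:
    - [-0.1, -0.05, 0]
    - [-0.25, -0.1, 0]
    - [-0.4, -0.15, 0]
    - [-0.5, -0.2, 0]
    - [-0.6, -0.25, 0]
    - [-0.7, -0.3, 0.1]
    - [-0.8, -0.35, 0.2]
    - [-0.9, -0.39, 0.3]
    - [-1, -0.4, 0.4]
    - [-1, -0.4, 0.4]
  delta_rot:
    - [0.001, 0.02, -0.004]
    - [0.002, 0.05, -0.008]
    - [0.004, 0.08, -0.012]
    - [0.006, 0.11, -0.02]
    - [0.008, 0.14, -0.024]
    - [0.01, 0.165, -0.03]
    - [0.011, 0.18, -0.034]
    - [0.011, 0.19, -0.036]
    - [0.011, 0.194, -0.036]
    - [0.011, 0.194, -0.036]
  fingers: [1, 1, 1, 1, 1, 1, 1, 1, 1, 1]

```text
clock: 8.3
eef_pos: [511.1, 385.7, 190.1]
eef_rot: [0.063, 0.952, 0.02, -0.3]
ft_force: [-0.1, -0.2, -0.2]
gripper_width: 85.3
gripper_force: 0.0
```

```bash
python3 - <<'E'
from h import *
c=read_camera("wrist");cv2.imwrite("pics/w1.png",c["pixels"])
print([(d["uv"],d["confidence"]) for d in mark_of("tube_mouth","wrist")],proj(c,M))
plan(M-44*u,Rg)
E
```

```text
[([320.9, 219.6], 0.84)] [321.079 219.919]
t 8.4 at [510.43  386.849 191.768] off [-0.109 -0.01   1.184] rot [0.001 0.    0.   ] w 85.5 F [ 0.189  0.618 -0.002]
```

View pics/w1.png

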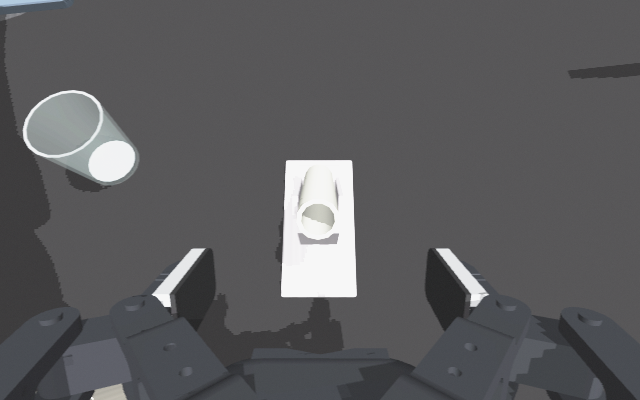

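The wrist view shows the mouth at (319,220), within a pixel or two of my prediction of (321,220), and centred between the fingers. I'll advance along the axis and close.

>>> drive_tool:
  offset:
    - [-0.05, 0, 0.1]
    - [-0.1, 0, 0.22]
    - [-0.1, 0, 0.34]
    - [-0.1, 0, 0.46]
    - [-0.1, 0, 0.58]
    - [-0.1, 0, 0.7]
    - [-0.1, 0, 0.8]
    - [-0.1, 0, 0.9]
    - [-0.1, 0, 0.96]
    - [-0.1, 0, 1]
  delta_rot:
    - [0, 0, 0]
    - [0, 0, 0]
    - [0, 0, 0]
    - [0, 0, 0]
    - [0, 0, 0]
    - [0, 0, 0]
    - [0, 0, 0]
    - [0, 0, 0]
    - [0, 0, 0]
    - [0, 0, 0]
  fingers: [1, 1, 1, 1, 1, 1, 1, 1, 1, 1]

```text
clock: 9.65
eef_pos: [462.0, 392.7, 103.4]
eef_rot: [0.063, 0.952, 0.02, -0.3]
ft_force: [-0.4, 0.7, 0.5]
gripper_width: 85.7
gripper_force: 0.0
```

>>> drive_tool:
  offset:
    - [0, 0, 0.09]
    - [0, 0, 0.17]
    - [0, 0, 0.17]
    - [0, 0, 0.17]
    - [0, 0, 0.17]
    - [0, 0, 0.17]
    - [0, 0, 0.17]
    - [0, 0, 0.17]
    - [0, 0, 0.17]
    - [0, 0, 0.17]
  delta_rot:
    - [0, 0, 0]
    - [0, 0, 0]
    - [0, 0, 0]
    - [0, 0, 0]
    - [0, 0, 0]
    - [0, 0, 0]
    - [0, 0, 0]
    - [0, 0, 0]
    - [0, 0, 0]
    - [0, 0, 0]
  fingers: [1, 1, 0, -0.6, -0.6, -0.6, -0.6, -0.6, -0.6, -0.6]
  squeeze: 35

```text
clock: 10.9
eef_pos: [452.7, 394.0, 89.8]
eef_rot: [0.063, 0.952, 0.02, -0.299]
ft_force: [1.4, -0.8, 2.1]
gripper_width: 25.8
gripper_force: 39.7
```

>>> drive_tool:
  offset:
    - [0.03, 0, -0.04]
    - [0.06, 0, -0.08]
    - [0.11, 0, -0.16]
    - [0.17, 0, -0.25]
    - [0.23, 0, -0.33]
    - [0.29, 0, -0.41]
    - [0.36, 0, -0.52]
    - [0.44, 0, -0.63]
    - [0.51, 0, -0.74]
    - [0.57, 0, -0.82]
  delta_rot:
    - [0, 0, 0]
    - [0, 0, 0]
    - [0, 0, 0]
    - [0, 0, 0]
    - [0, 0, 0]
    - [0, 0, 0]
    - [0, 0, 0]
    - [0, 0, 0]
    - [0, 0, 0]
    - [0, 0, 0]
  fingers: [-0.6, -0.6, -0.6, -0.6, -0.6, -0.6, -0.6, -0.6, -0.6, -0.6]

```text
clock: 12.15
eef_pos: [452.9, 393.9, 190.5]
eef_rot: [0.063, 0.952, 0.021, -0.299]
ft_force: [-0.8, 0.2, -0.3]
gripper_width: 26.4
gripper_force: 39.3
```

```bash
cat >> h.py <<'E'
def down(yaw): # tool-y azimuth in degrees
    y=np.array([np.cos(np.radians(yaw)),np.sin(np.radians(yaw)),0]);z=np.array([0,0,-1.]);return np.column_stack([np.cross(y,z),y,z])
E
python3 - <<'E'
from h import *
plan([462,330,235],down(45))
s=read_state();print(s["joint_positions"],s["gripper_force"])
E
```

```text
t 12.15 at [452.927 393.891 190.539] off [ 0.112 -0.621 -0.465] rot [-0.063 -0.187  0.201] w 26.4 F [-0.751  0.233 -0.347]
[-0.512  0.781 -0.116  1.315 -0.319  1.518  0.919] 39.34874595142901
```

>>> drive_tool:
  offset:
    - [0.01, -0.05, -0.1]
    - [0.03, -0.1, -0.2]
    - [0.05, -0.2, -0.3]
    - [0.07, -0.3, -0.4]
    - [0.1, -0.4, -0.46]
    - [0.11, -0.5, -0.46]
    - [0.11, -0.55, -0.46]
    - [0.11, -0.6, -0.46]
    - [0.11, -0.62, -0.46]
    - [0.11, -0.62, -0.46]
  delta_rot:
    - [-0.006, -0.02, 0.02]
    - [-0.013, -0.04, 0.04]
    - [-0.02, -0.06, 0.065]
    - [-0.028, -0.085, 0.09]
    - [-0.037, -0.11, 0.118]
    - [-0.045, -0.135, 0.145]
    - [-0.053, -0.157, 0.17]
    - [-0.059, -0.175, 0.19]
    - [-0.063, -0.187, 0.201]
    - [-0.063, -0.187, 0.201]
  fingers: [-0.6, -0.6, -0.6, -0.6, -0.6, -0.6, -0.6, -0.6, -0.6, -0.6]

```text
clock: 13.4
eef_pos: [460.8, 330.6, 233.9]
eef_rot: [0.381, 0.924, 0.0, -0.001]
ft_force: [0.0, -0.3, 0.2]
gripper_width: 26.1
gripper_force: 39.4
```

>>> drive_tool:
  offset:
    - [-0.05, -0.05, 0]
    - [-0.15, -0.15, 0]
    - [-0.27, -0.27, 0]
    - [-0.4, -0.4, 0]
    - [-0.53, -0.53, 0]
    - [-0.66, -0.66, 0]
    - [-0.79, -0.79, 0]
    - [-0.9, -0.9, 0]
    - [-0.97, -0.97, 0]
    - [-1, -1, 0]
  delta_rot:
    - [0, 0, 0]
    - [0, 0, 0]
    - [0, 0, 0]
    - [0, 0, 0]
    - [0, 0, 0]
    - [0, 0, 0]
    - [0, 0, 0]
    - [0, 0, 0]
    - [0, 0, 0]
    - [0, 0, 0]
  fingers: [-0.6, -0.6, -0.6, -0.6, -0.6, -0.6, -0.6, -0.6, -0.6, -0.6]

```text
clock: 14.65
eef_pos: [462.0, 188.2, 233.5]
eef_rot: [0.382, 0.924, 0.0, -0.0]
ft_force: [-0.1, -0.1, -0.6]
gripper_width: 26.0
gripper_force: 39.4
```

>>> drive_tool:
  offset:
    - [-0.05, -0.05, 0]
    - [-0.15, -0.15, 0]
    - [-0.27, -0.27, 0]
    - [-0.4, -0.4, 0]
    - [-0.53, -0.53, 0]
    - [-0.66, -0.66, 0]
    - [-0.79, -0.79, 0]
    - [-0.9, -0.9, 0]
    - [-0.97, -0.97, 0]
    - [-1, -1, 0]
  delta_rot:
    - [0, 0, 0]
    - [0, 0, 0]
    - [0, 0, 0]
    - [0, 0, 0]
    - [0, 0, 0]
    - [0, 0, 0]
    - [0, 0, 0]
    - [0, 0, 0]
    - [0, 0, 0]
    - [0, 0, 0]
  fingers: [-0.6, -0.6, -0.6, -0.6, -0.6, -0.6, -0.6, -0.6, -0.6, -0.6]

```text
clock: 15.9
eef_pos: [462.1, 46.7, 233.4]
eef_rot: [0.382, 0.924, 0.0, -0.0]
ft_force: [-0.8, 0.7, -0.4]
gripper_width: 26.4
gripper_force: 39.4
```

>>> drive_tool:
  offset:
    - [-0.05, -0.05, 0]
    - [-0.15, -0.15, 0]
    - [-0.27, -0.27, 0]
    - [-0.4, -0.4, 0]
    - [-0.53, -0.53, 0]
    - [-0.66, -0.66, 0]
    - [-0.79, -0.79, 0]
    - [-0.9, -0.9, 0]
    - [-0.97, -0.97, 0]
    - [-1, -1, 0]
  delta_rot:
    - [0, 0, 0]
    - [0, 0, 0]
    - [0, 0, 0]
    - [0, 0, 0]
    - [0, 0, 0]
    - [0, 0, 0]
    - [0, 0, 0]
    - [0, 0, 0]
    - [0, 0, 0]
    - [0, 0, 0]
  fingers: [-0.6, -0.6, -0.6, -0.6, -0.6, -0.6, -0.6, -0.6, -0.6, -0.6]

```text
clock: 17.15
eef_pos: [462.2, -94.7, 233.3]
eef_rot: [0.382, 0.924, 0.0, -0.0]
ft_force: [-0.1, -0.2, -0.5]
gripper_width: 26.5
gripper_force: 39.4
```

```bash
python3 - <<'E'
from h import *
plan([483,-385,235],down(45))
s=read_state();print(s["joint_positions"],s["gripper_force"])
c=read_camera("wrist");cv2.imwrite("pics/w2.png",c["pixels"])
for m in ("holder","tube","tube_mouth"):print(m,[(d["uv"],round(d["confidence"],2),onz(c,d["uv"],0)) for d in mark_of(m,"wrist")])
E
```

```text
t 17.15 at [462.207 -94.728 233.262] off [-2.198 -1.907 -0.019] rot [-0. -0.  0.] w 26.5 F [-0.099 -0.21  -0.524]
[-0.151  0.287  0.333  1.958 -0.117  0.916  1.027] 39.391277083195746
holder [([170.3, 344.6], 0.72, array([ 492.195, -389.752,    0.   ]))]
tube [([316.8, 203.0], 0.84, array([ 491.68 , -129.142,    0.   ]))]
tube_mouth [([322.7, 312.5], 0.96, array([ 594.792, -222.526,    0.   ]))]
```

>>> drive_tool:
  offset:
    - [-0.05, -0.05, 0]
    - [-0.15, -0.15, 0]
    - [-0.27, -0.27, 0]
    - [-0.4, -0.4, 0]
    - [-0.53, -0.53, 0]
    - [-0.66, -0.66, 0]
    - [-0.79, -0.79, 0]
    - [-0.9, -0.9, 0]
    - [-0.97, -0.97, 0]
    - [-1, -1, 0]
  delta_rot:
    - [0, 0, 0]
    - [0, 0, 0]
    - [0, 0, 0]
    - [0, 0, 0]
    - [0, 0, 0]
    - [0, 0, 0]
    - [0, 0, 0]
    - [0, 0, 0]
    - [0, 0, 0]
    - [0, 0, 0]
  fingers: [-0.6, -0.6, -0.6, -0.6, -0.6, -0.6, -0.6, -0.6, -0.6, -0.6]

```text
clock: 18.6
eef_pos: [462.3, -236.2, 233.1]
eef_rot: [0.382, 0.924, 0.0, -0.001]
ft_force: [0.4, 1.0, -0.5]
gripper_width: 26.3
gripper_force: 39.4
```

```bash
python3 - <<'E'
from h import *
plan([483,-385,235],down(45))
c=read_camera("wrist");cv2.imwrite("pics/w3.png",c["pixels"])
for f in (mark_of,find_in):
  for m in ("holder","tube","tube_mouth"):print(m,[(d["uv"],round(d["confidence"],2),onz(c,d["uv"],0)) for d in f(m,"wrist")])
for n in ("scene","side"):
  c=read_camera(n);print(n,[(d["uv"],onz(c,d["uv"],0)) for d in mark_of("holder",n)][:1])
E
```

```text
t 18.6 at [ 462.283 -236.221  233.139] off [-1.198 -0.906 -0.02 ] rot [-0. -0.  0.] w 26.3 F [ 0.43   1.011 -0.485]
holder [([245.3, 271.2], 0.66, array([ 491.172, -389.472,    0.   ]))]
tube [([318.3, 200.8], 0.6, array([ 491.112, -267.639,    0.   ]))]
tube_mouth [([321.9, 314.0], 0.73, array([ 595.586, -366.153,    0.   ]))]
holder [([230.5, 261.4], 0.81, array([ 470.532, -392.323,   -0.   ])), ([321.1, 276.0], 0.55, array([ 558.723, -330.73 ,    0.   ]))]
tube [([319.7, 276.6], 0.78, array([ 558.106, -332.454,    0.   ]))]
tube_mouth [([319.9, 277.1], 0.57, array([ 558.735, -332.748,    0.   ]))]
scene [([158.6, 227.7], array([ 486.293, -394.346,   -0.   ]))]
side [([420.8, 176.8], array([ 478.515, -359.991,    0.   ]))]
```

View pics/w3.png

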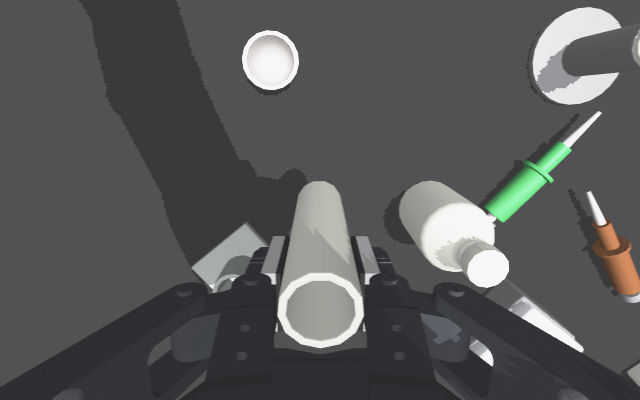

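The wrist view shows the tube held straight with its mouth at (320,310) and the holder half hidden at (235,275). I'll measure the cup rim from the unobstructed pictures.

```bash
python3 - <<'E'
import cv2,numpy as np
a=cv2.imread("pics/scene0.png")[200:250,134:194];b=cv2.imread("pics/side0.png")[145:195,394:454];w=cv2.imread("pics/w2.png")[280:400,110:270]
r=lambda i,f:cv2.resize(i,None,fx=f,fy=f,interpolation=cv2.INTER_CUBIC)
t=np.hstack([r(a,6),r(b,6)]);w=r(w,2.25) if 0 else r(w,2)
cv2.imwrite("pics/crop2.png",np.vstack([t,cv2.copyMakeBorder(w,0,0,0,t.shape[1]-w.shape[1],cv2.BORDER_CONSTANT)]))
E
```

```text
(no output)
```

View pics/crop2.png

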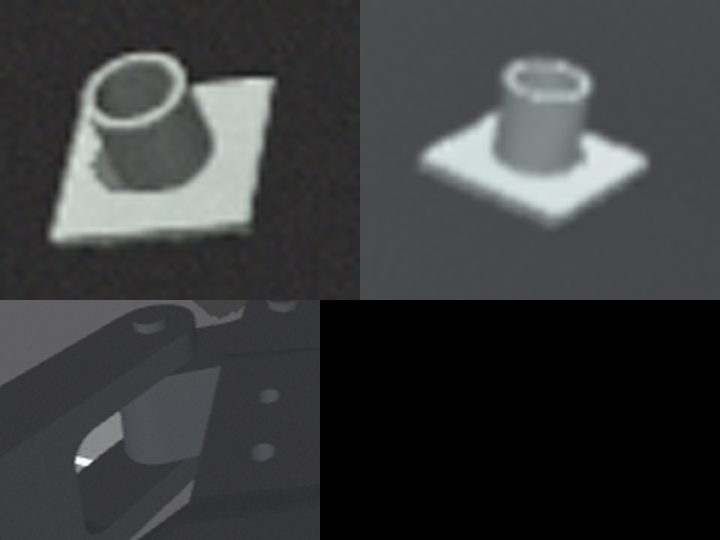

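```bash
python3 - <<'E'
from h import *
C={n:read_camera(n) for n in ["scene","side"]}
rim=dict(scene=(156.3,214.6),side=(424.75,157.9));base=dict(scene=(160.8,225.9),side=(422.6,171.4))
for n in C: print(n,onz(C[n],rim[n],55),onz(C[n],base[n],10))
print(tri([ray(C[n],rim[n]) for n in C]),tri([ray(C[n],base[n]) for n in C]))
w=read_camera("wrist");m=[d["uv"] for d in mark_of("tube_mouth","wrist")]
s=read_state();print(m,s["eef_pos"],onz(w,(320,311),s["eef_pos"][2]+44))
plan([486,-389,233],down(135-180))
E
```

```text
scene [ 489.069 -384.097   55.   ] [ 490.012 -385.493   10.   ]
side [ 485.174 -380.986   55.   ] [ 483.343 -377.382   10.   ]
(array([ 486.969, -384.91 ,   52.844]), [0.0, 0.0]) (array([ 486.799, -386.401,    5.493]), [0.8, 0.8])
[[323.6, 313.7]] [ 462.418 -235.614  233.22 ] [ 463.208 -236.218  277.22 ]
t 19.35 at [ 462.418 -235.614  233.22 ] off [-1.25  -0.919  0.001] rot [-0.  -0.   0.5] w 26.3 F [ 0.347  0.582 -1.146]
```

The rim estimates agree to only about 3 mm (487,-385), which is too loose for this fit. I'll turn the tool so that the wrist camera sees the cup.

>>> drive_tool:
  offset:
    - [-0.02, -0.1, 0]
    - [-0.04, -0.2, 0]
    - [-0.06, -0.3, 0]
    - [-0.08, -0.4, 0]
    - [-0.1, -0.5, 0]
    - [-0.12, -0.6, 0]
    - [-0.14, -0.7, 0]
    - [-0.15, -0.8, 0]
    - [-0.17, -0.9, 0]
    - [-0.17, -0.95, 0]
  delta_rot:
    - [0, 0, 0.05]
    - [0, 0, 0.1]
    - [0, 0, 0.15]
    - [0, 0, 0.2]
    - [0, 0, 0.25]
    - [0, 0, 0.3]
    - [0, 0, 0.35]
    - [0, 0, 0.4]
    - [0, 0, 0.45]
    - [0, 0, 0.5]
  fingers: [-0.6, -0.6, -0.6, -0.6, -0.6, -0.6, -0.6, -0.6, -0.6, -0.6]

```text
clock: 20.6
eef_pos: [407.0, -315.3, 233.3]
eef_rot: [0.925, 0.381, -0.0, -0.0]
ft_force: [0.6, -0.1, -0.5]
gripper_width: 26.0
gripper_force: 39.4
```

>>> drive_tool:
  offset:
    - [0, 0, 0]
    - [0, 0, 0]
    - [0, 0, 0]
    - [0, 0, 0]
    - [0, 0, 0]
    - [0, 0, 0]
    - [0, 0, 0]
    - [0, 0, 0]
    - [0, 0, 0]
    - [0, 0, 0]
  delta_rot:
    - [0, 0, 0.05]
    - [0, 0, 0.1]
    - [0, 0, 0.15]
    - [0, 0, 0.2]
    - [0, 0, 0.25]
    - [0, 0, 0.25]
    - [0, 0, 0.25]
    - [0, 0, 0.25]
    - [0, 0, 0.25]
    - [0, 0, 0.25]
  fingers: [-0.6, -0.6, -0.6, -0.6, -0.6, -0.6, -0.6, -0.6, -0.6, -0.6]

```text
clock: 21.85
eef_pos: [407.3, -314.9, 233.3]
eef_rot: [1.0, 0.001, -0.0, -0.0]
ft_force: [1.0, 0.1, -0.8]
gripper_width: 26.5
gripper_force: 39.4
```

```bash
python3 - <<'E'
from h import *
c=read_camera("wrist");cv2.imwrite("pics/w4.png",c["pixels"])
print([(d["uv"],round(d["confidence"],2),onz(c,d["uv"],0)) for d in mark_of("holder","wrist")],"pred",proj(c,[487,-385,55]))
plan([487,-385,233],down(-90))
print(read_state()["joint_positions"])
np.save("w4.npy",np.array([np.r_[c["xyz"],rot(c).ravel(),np.array(c["intrinsics"]).ravel()]]))
E
```

```text
[([389.1, 89.6], 0.96, array([ 484.813, -386.331,    0.   ]))] pred [399.573  85.103]
t 21.95 at [ 407.345 -314.928  233.272] off [0.796 0.702 0.002] rot [-0.  0.  0.] w 25.9 F [-0.738 -0.306 -0.568]
[-0.099  0.524  1.044  1.872 -0.521  1.051 -0.411]
```

View pics/w4.png

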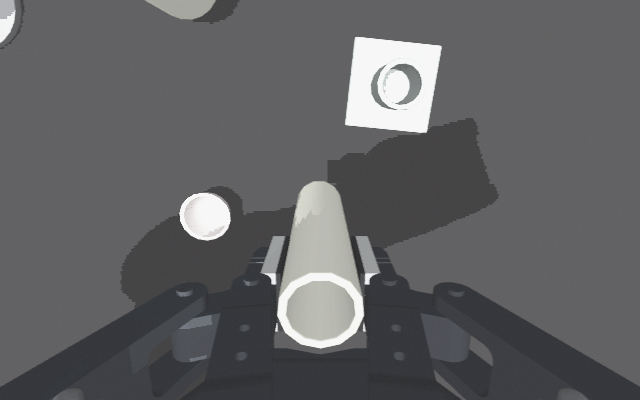

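Wrist view: the cup rim is near (400,84), with base corners (357,37), (441,46), (428,133), (346,124). The tube is upright in the grip.

```bash
python3 - <<'E'
from h import *
v=np.load("w4.npy")[0];c=dict(xyz=v[:3],rotation=v[3:12].reshape(3,3),intrinsics=v[12:].reshape(3,3))
im=cv2.imread("pics/w4.png");g=cv2.cvtColor(im,cv2.COLOR_BGR2GRAY)[20:150,330:460]
m=(g>215).astype(np.uint8);cs,_=cv2.findContours(m,cv2.RETR_EXTERNAL,cv2.CHAIN_APPROX_NONE);k=max(cs,key=cv2.contourArea)
q=cv2.approxPolyDP(k,6,True)[:,0]+[330,20];print(q.tolist())
P=[onz(c,u,10) for u in q]
if len(q)==4: print(P,[np.linalg.norm(P[i]-P[i-1]) for i in range(4)],np.mean(P,0))
# silhouette fit: predicted outlines over candidates
e=cv2.Canny(cv2.GaussianBlur(cv2.cvtColor(im,cv2.COLOR_BGR2GRAY),(3,3),0),40,100);e[155:]=0
D=cv2.distanceTransform(255-e,cv2.DIST_L2,5);t=np.linspace(0,6.283,90)
from scipy.ndimage import map_coordinates as mc
def cost(x,y,zs):
    s=0
    for r,z in zs:
        uv=np.array([proj(c,[x+r*np.cos(a),y+r*np.sin(a),z]) for a in t]);s+=np.minimum(mc(D,[uv[:,1],uv[:,0]],order=1),4).mean()
    return s
for zs in ([(22,55)],[(17,55)],[(22,55),(17,55)]):
    b=min((cost(x,y,zs),x,y) for x in np.arange(478,497,.75) for y in np.arange(-396,-374,.75));print(zs,b)
E
```

```text
[[355, 37], [345, 124], [426, 131], [440, 46]]
[array([ 533.074, -349.048,   10.   ]), array([ 450.697, -341.018,   10.   ]), array([ 443.702, -424.605,   10.   ]), array([ 525.076, -431.701,   10.   ])] [np.float64(83.03857074171111), np.float64(82.76769509364834), np.float64(83.8795715264744), np.float64(81.68332377267795)] [ 488.137 -386.593   10.   ]
[(22, 55)] (np.float32(1.3510681), np.float64(487.0), np.float64(-381.75))
[(17, 55)] (np.float32(0.61966187), np.float64(485.5), np.float64(-376.5))
[(22, 55), (17, 55)] (np.float32(3.0568247), np.float64(487.75), np.float64(-387.0))
```

```bash
python3 - <<'E'
from h import *
from scipy.optimize import least_squares
v=np.load("w4.npy")[0];c=dict(xyz=v[:3],rotation=v[3:12].reshape(3,3),intrinsics=v[12:].reshape(3,3))
g=cv2.cvtColor(cv2.imread("pics/w4.png"),cv2.COLOR_BGR2GRAY)
T=np.array([407.3,-314.95,233.3]);t=np.linspace(0,6.283,120)
def ring(x,y,z,r=14): return np.array([proj(c,[x+r*np.cos(a),y+r*np.sin(a),z]) for a in t])
m=(g[260:360,260:380]>225).astype(np.uint8);k=max(cv2.findContours(m,0,1)[0],key=cv2.contourArea)[:,0]+[260,260]
lo,hi=k.min(0),k.max(0);print("mouth box",lo,hi)
f=lambda p:np.r_[ring(*p).min(0)-lo,ring(*p).max(0)-hi-0]
s=least_squares(f,T+[0,0,44]);print(s.x-T,s.fun)
col=g[150:215,300:340];print("bottom edge row",150+np.argmax(col[:,20].astype(int)>125))
for dx in (-4,0,4):
  b=s.x+[dx,0,-120];q=ring(*b);print(dx,"bottom top-row",q.min(0)[1],"cx",q.mean(0)[0])
E
```

```text
mouth box [278 273] [363 347]
[-0.718 -0.917 41.486] [ 0.196 -0.216 -0.196  0.23 ]
bottom edge row 181
-4 bottom top-row 191.4437270672373 cx 320.428688753148
0 bottom top-row 185.48622873640275 cx 320.43675054897193
4 bottom top-row 179.47410276418373 cx 320.4448851613793
```

>>> drive_tool:
  offset:
    - [0.1, 0.09, 0]
    - [0.2, 0.18, 0.1]
    - [0.3, 0.27, 0.2]
    - [0.4, 0.36, 0.3]
    - [0.5, 0.45, 0.4]
    - [0.6, 0.54, 0.5]
    - [0.7, 0.63, 0.6]
    - [0.8, 0.71, 0.7]
    - [0.8, 0.71, 0.8]
    - [0.8, 0.71, 0.8]
  delta_rot:
    - [0, -0.001, 0]
    - [0, -0.002, 0]
    - [0, -0.003, 0]
    - [0, -0.004, 0]
    - [0, -0.005, 0]
    - [0, -0.006, 0]
    - [0, -0.007, 0]
    - [0, -0.008, 0]
    - [0, -0.008, 0]
    - [0, -0.008, 0]
  fingers: [-0.6, -0.6, -0.6, -0.6, -0.6, -0.6, -0.6, -0.6, -0.6, -0.6]

```text
clock: 23.2
eef_pos: [486.8, -385.2, 152.2]
eef_rot: [1.0, 0.0, -0.014, -0.001]
ft_force: [-0.6, 1.2, -1.1]
gripper_width: 26.4
gripper_force: 39.4
```

```bash
python3 - <<'E'
from h import *
s=read_state();print(s["clock"],s["eef_pos"],R.from_quat(s["eef_rot"]).as_matrix()[:,2],s["ft_force"])
im=[]
for n,(x,y) in dict(scene=(134,170),side=(385,95)).items():
    c=read_camera(n);print(n,proj(c,[487.8,-386.5,55]),proj(c,[487.8,-386.5,75]))
    im.append(cv2.resize(c["pixels"][y:y+100,x:x+75],None,fx=5,fy=5,interpolation=cv2.INTER_CUBIC))
cv2.imwrite("pics/crop3.png",np.hstack(im))
E
```

```text
23.2 [ 486.779 -385.206  152.211] [-0.027  0.002 -1.   ] [-0.554  1.163 -1.076]
scene [155.382 214.378] [153.017 209.285]
side [424.846 157.023] [425.811 151.139]
```

View pics/crop3.png

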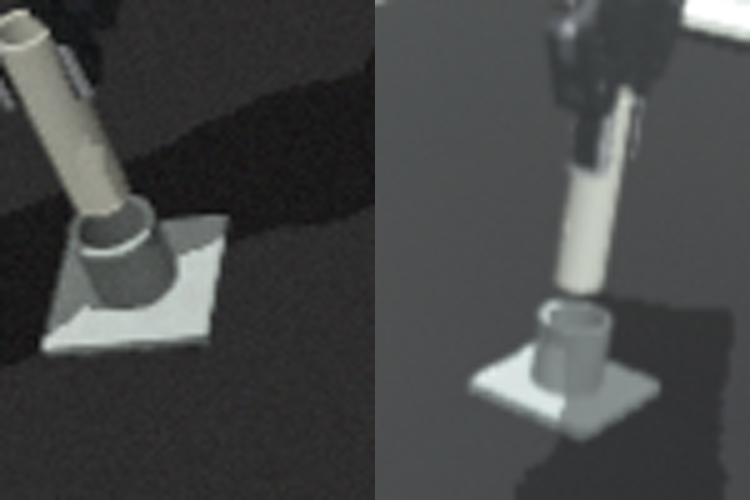

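The crop shows the tube bottom at (103,203) just above the rim centre (117,226) in the scene view, and (581,284) over (575,318) in the side view. That is aligned within measuring error. I'll descend gently and watch the force.

>>> drive_tool:
  offset:
    - [0.007, 0, 0]
    - [0.007, 0, 0.03]
    - [0.008, 0, 0.07]
    - [0.009, 0, 0.11]
    - [0.01, 0, 0.15]
    - [0.011, 0, 0.19]
    - [0.012, 0, 0.23]
    - [0.013, 0, 0.27]
    - [0.015, 0, 0.3]
    - [0.015, 0, 0.3]
  delta_rot:
    - [0, 0, 0]
    - [0, 0, 0]
    - [0, 0, 0]
    - [0, 0, 0]
    - [0, 0, 0]
    - [0, 0, 0]
    - [0, 0, 0]
    - [0, 0, 0]
    - [0, 0, 0]
    - [0, 0, 0]
  fingers: [-0.6, -0.6, -0.6, -0.6, -0.6, -0.6, -0.6, -0.6, -0.6, -0.6]

```text
clock: 24.55
eef_pos: [487.9, -385.8, 122.8]
eef_rot: [1.0, 0.001, -0.013, -0.0]
ft_force: [-0.6, 0.0, -1.0]
gripper_width: 26.4
gripper_force: 39.4
```

>>> drive_tool:
  offset:
    - [0.001, 0, 0.04]
    - [0.002, 0, 0.08]
    - [0.003, 0, 0.12]
    - [0.004, 0, 0.16]
    - [0.005, 0, 0.2]
    - [0.006, 0, 0.23]
    - [0.007, 0, 0.26]
    - [0.008, 0, 0.29]
    - [0.008, 0, 0.31]
    - [0.008, 0, 0.32]
  delta_rot:
    - [0, 0, 0]
    - [0, 0, 0]
    - [0, 0, 0]
    - [0, 0, 0]
    - [0, 0, 0]
    - [0, 0, 0]
    - [0, 0, 0]
    - [0, 0, 0]
    - [0, 0, 0]
    - [0, 0, 0]
  fingers: [-0.6, -0.6, -0.6, -0.6, -0.6, -0.6, -0.6, -0.6, -0.6, -0.6]

```text
clock: 25.8
eef_pos: [487.9, -385.9, 91.0]
eef_rot: [1.0, 0.0, -0.013, -0.0]
ft_force: [-3.8, -2.6, 2.6]
gripper_width: 26.3
gripper_force: 39.6
```

>>> drive_tool:
  offset:
    - [0, 0, 0.005]
    - [0, 0, 0.01]
    - [0, 0, 0.015]
    - [0, 0, 0.02]
    - [0, 0, 0.025]
    - [0, 0, 0.025]
    - [0, 0, 0.025]
    - [0, 0, 0.025]
    - [0, 0, 0.025]
    - [0, 0, 0.025]
  delta_rot:
    - [0, 0, 0]
    - [0, 0, 0]
    - [0, 0, 0]
    - [0, 0, 0]
    - [0, 0, 0]
    - [0, 0, 0]
    - [0, 0, 0]
    - [0, 0, 0]
    - [0, 0, 0]
    - [0, 0, 0]
  fingers: [-0.6, -0.6, -0.6, -0.6, -0.6, -0.6, -0.6, -0.6, -0.6, -0.6]

```text
clock: 27.05
eef_pos: [487.9, -385.9, 88.6]
eef_rot: [1.0, 0.001, -0.013, -0.0]
ft_force: [-4.7, -2.7, 1.0]
gripper_width: 26.1
gripper_force: 39.5
```

>>> drive_tool:
  offset:
    - [0, 0, 0]
    - [0, 0, 0]
    - [0, 0, 0]
    - [0, 0, 0]
    - [0, 0, -0.1]
    - [0, 0, -0.25]
    - [0, 0, -0.4]
    - [0, 0, -0.6]
    - [0, 0, -0.8]
    - [0, 0, -1]
  delta_rot:
    - [0, 0, 0]
    - [0, 0, 0]
    - [0, 0, 0]
    - [0, 0, 0]
    - [0, 0, 0]
    - [0, 0, 0]
    - [0, 0, 0]
    - [0, 0, 0]
    - [0, 0, 0]
    - [0, 0, 0]
  fingers: [-0.3, 0.1, 0.4, 0.7, 0.8, 0.8, 0.8, 0.8, 0.8, 0.8]

```text
clock: 28.3
eef_pos: [490.6, -385.8, 190.3]
eef_rot: [1.0, 0.001, -0.013, -0.0]
ft_force: [0.7, -1.0, -0.6]
gripper_width: 77.0
gripper_force: 0.0
```

```bash
python3 - <<'E'
from h import *
from scipy.optimize import least_squares
s=read_state();print(s["clock"],s["eef_pos"],s["gripper_width"],s["ft_force"])
C={}
for n in ("wrist","scene","side"):
    c=read_camera(n);C[n]=c;cv2.imwrite(f"pics/{n}5.png",c["pixels"])
    print(n,[(d["uv"],round(d["confidence"],2),onz(c,d["uv"],130)) for d in mark_of("tube_mouth",n)][:2],"pred",proj(c,[487.8,-386,130]))
    for m in ("pipette","stand"): print(m,[(d["uv"],round(d["confidence"],2)) for d in mark_of(m,n)[:3]])
w=cv2.resize(C["wrist"]["pixels"],(400,250));im=[cv2.resize(C[n]["pixels"][y:y+100,x:x+80],None,fx=2.5,fy=2.5,interpolation=cv2.INTER_CUBIC) for n,(x,y) in dict(scene=(114,150),side=(385,95)).items()]
cv2.imwrite("pics/v5.png",np.hstack([w]+im))
plan([570,20,238],down(-90))
E
```

```text
28.3 [ 490.645 -385.841  190.329] 76.97333417925793 [ 0.664 -1.007 -0.588]
wrist [([325.4, 215.4], 0.56, array([ 487.942, -389.864,  130.   ]))] pred [319.079 215.613]
pipette [([321.9, 168.1], 0.69)]
stand []
scene [([144.1, 193.3], 0.79, array([ 482.556, -391.845,  130.   ]))] pred [146.359 194.463]
pipette [([293.4, 261.8], 0.68), ([304.2, 238.6], 0.65)]
stand [([314.4, 227.0], 0.73), ([228.9, 184.9], 0.35)]
side [([427.3, 134.8], 0.75, array([ 489.167, -381.286,  130.   ])), ([229.4, 345.1], 0.66, array([352.78 , 446.234, 130.   ]))] pred [428.479 134.438]
pipette [([308.3, 185.5], 0.57)]
stand [([317.4, 219.9], 0.73)]
t 28.9 at [ 490.469 -385.699  188.22 ] off [ 0.786 -4.056 -0.516] rot [-0.     0.008  0.   ] w 76.8 F [ 0.349 -0.931 -0.428]
```

View pics/v5.png

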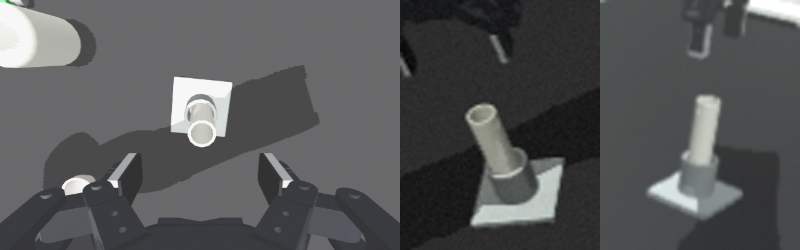

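The tube stands upright in the cup, with its mouth at about (201,132) in the half-size wrist view. The bench around it is undisturbed. I'll move on to the pipette.

>>> drive_tool:
  offset:
    - [0, -0.05, -0.1]
    - [0, -0.15, -0.2]
    - [0, -0.27, -0.3]
    - [0, -0.4, -0.4]
    - [0, -0.53, -0.5]
    - [0, -0.66, -0.5]
    - [0, -0.79, -0.5]
    - [0, -0.9, -0.5]
    - [0, -0.97, -0.5]
    - [0, -1, -0.5]
  delta_rot:
    - [0, 0, 0]
    - [0, 0, 0]
    - [0, 0, 0]
    - [0, 0, 0]
    - [0, 0.002, 0]
    - [0, 0.004, 0]
    - [0, 0.006, 0]
    - [0, 0.008, 0]
    - [0, 0.008, 0]
    - [0, 0.008, 0]
  fingers: [0.8, 0.8, 0.8, 0.8, 0.8, 0.8, 0.8, 0.8, 0.8, 0.8]

```text
clock: 30.15
eef_pos: [491.8, -285.4, 238.5]
eef_rot: [1.0, 0.001, -0.0, -0.0]
ft_force: [-0.2, -0.6, 0.1]
gripper_width: 76.8
gripper_force: 0.0
```

>>> drive_tool:
  offset:
    - [0, -0.05, 0]
    - [0, -0.15, 0]
    - [0, -0.27, 0]
    - [0, -0.4, 0]
    - [0, -0.53, 0]
    - [0, -0.66, 0]
    - [0, -0.79, 0]
    - [0, -0.9, 0]
    - [0, -0.97, 0]
    - [0, -1, 0]
  delta_rot:
    - [0, 0, 0]
    - [0, 0, 0]
    - [0, 0, 0]
    - [0, 0, 0]
    - [0, 0, 0]
    - [0, 0, 0]
    - [0, 0, 0]
    - [0, 0, 0]
    - [0, 0, 0]
    - [0, 0, 0]
  fingers: [0.8, 0.8, 0.8, 0.8, 0.8, 0.8, 0.8, 0.8, 0.8, 0.8]

```text
clock: 31.4
eef_pos: [491.7, -185.4, 238.6]
eef_rot: [1.0, 0.001, -0.0, -0.0]
ft_force: [0.1, 0.6, -0.7]
gripper_width: 76.7
gripper_force: 0.0
```

>>> drive_tool:
  offset:
    - [0, -0.05, 0]
    - [0, -0.15, 0]
    - [0, -0.27, 0]
    - [0, -0.4, 0]
    - [0, -0.53, 0]
    - [0, -0.66, 0]
    - [0, -0.79, 0]
    - [0, -0.9, 0]
    - [0, -0.97, 0]
    - [0, -1, 0]
  delta_rot:
    - [0, 0, 0]
    - [0, 0, 0]
    - [0, 0, 0]
    - [0, 0, 0]
    - [0, 0, 0]
    - [0, 0, 0]
    - [0, 0, 0]
    - [0, 0, 0]
    - [0, 0, 0]
    - [0, 0, 0]
  fingers: [0.8, 0.8, 0.8, 0.8, 0.8, 0.8, 0.8, 0.8, 0.8, 0.8]

```text
clock: 32.65
eef_pos: [491.6, -85.4, 238.7]
eef_rot: [1.0, 0.001, -0.0, -0.0]
ft_force: [-0.0, -0.0, -0.0]
gripper_width: 76.8
gripper_force: 0.0
```

>>> drive_tool:
  offset:
    - [0, -0.05, 0]
    - [0, -0.15, 0]
    - [0, -0.27, 0]
    - [0, -0.4, 0]
    - [0, -0.53, 0]
    - [0, -0.66, 0]
    - [0, -0.79, 0]
    - [0, -0.9, 0]
    - [0, -0.97, 0]
    - [0, -1, 0]
  delta_rot:
    - [0, 0, 0]
    - [0, 0, 0]
    - [0, 0, 0]
    - [0, 0, 0]
    - [0, 0, 0]
    - [0, 0, 0]
    - [0, 0, 0]
    - [0, 0, 0]
    - [0, 0, 0]
    - [0, 0, 0]
  fingers: [0.8, 0.8, 0.8, 0.8, 0.8, 0.8, 0.8, 0.8, 0.8, 0.8]

```text
clock: 33.9
eef_pos: [491.4, 14.6, 238.7]
eef_rot: [1.0, 0.001, -0.0, -0.0]
ft_force: [-0.4, 0.1, -0.6]
gripper_width: 77.2
gripper_force: 0.0
```

```bash
python3 - <<'E'
from h import *
c=read_camera("wrist");cv2.imwrite("pics/w6.png",c["pixels"])
for f in (mark_of,find_in):
  for m in ("pipette","stand"): print(m,[(d["uv"],round(d["confidence"],2)) for d in f(m,"wrist")[:3]])
print("pred top",proj(c,[568,22,170]),"base",proj(c,[568,22,0]),"rim",proj(c,[568,22,90]))
plan([568,22,240],down(-90))
print(read_state()["joint_positions"])
np.save("w6.npy",np.r_[c["xyz"],rot(c).ravel(),np.array(c["intrinsics"]).ravel()])
E
```

```text
pipette [([315.3, 93.0], 0.98), ([341.2, 34.4], 0.96)]
stand []
pipette [([439.8, 27.0], 0.82), ([314.0, 89.2], 0.74)]
stand [([331.8, 102.6], 0.64)]
pred top [306.099  82.528] base [312.456  90.54 ] rim [310.019  87.469]
t 34.15 at [491.399  13.767 238.786] off [ 0.766 -0.082 -0.013] rot [-0.  0.  0.] w 76.7 F [-0.44  -0.965 -0.25 ]
[-0.871  0.538  1.182  1.919 -0.569  1.076 -1.021]
```

View pics/w6.png

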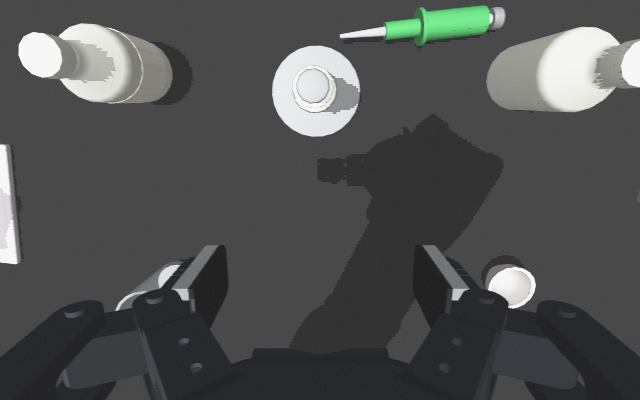

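```bash
python3 - <<'E'
from h import *
v=np.load("w6.npy");c=dict(xyz=v[:3],rotation=v[3:12].reshape(3,3),intrinsics=v[12:].reshape(3,3))
print(c["xyz"],"upright green",proj(c,[683,4,10]),proj(c,[683,4,155]),"flat tip/top",onz(c,(341,37),8),onz(c,(500,18),13))
a=cv2.imread("pics/scene0.png").astype(int);b=cv2.imread("pics/scene5.png").astype(int);s0=cv2.imread("pics/side0.png").astype(int);s5=cv2.imread("pics/side5.png").astype(int)
for n,p,q in (("scene",a,b),("side",s0,s5)):
    G=lambda i:(i[...,1]-np.maximum(i[...,0],i[...,2])>40)
    for i in (p,q):
        y,x=np.nonzero(G(i));print(n,"green box",x.min(),x.max(),y.min(),y.max(),len(x))
    y,x=np.nonzero((abs(p-q).max(2)>60));print("diff px",len(x))
cs=read_camera("scene");y,x=np.nonzero(G(cs["pixels"].astype(int)));print("now",x.min(),x.max(),y.min(),y.max())
for p in ([683,4,0],[683,4,155]):print(proj(cs,p))
for uv in ((321,263),(321,222)):print(onz(cs,uv,13))
# stand disc & pipette top in wrist
g=cv2.cvtColor(cv2.imread("pics/w6.png"),cv2.COLOR_BGR2GRAY)[30:150,255:375]
m=(g>120).astype(np.uint8);k=max(cv2.findContours(m,0,1)[0],key=cv2.contourArea);k=cv2.convexHull(k);e=cv2.fitEllipse(k);print("disc",np.array(e[0])+[255,30],e[1:], onz(c,np.array(e[0])+[255,30],6))
print("top",onz(c,(312.5,86),170),"collar/rim ~",onz(c,(314.5,89),92))
E
```

```text
[558.047  13.801 382.582] upright green [331.004 -38.714] [ 339.01  -142.831] flat tip/top [618.3    -6.484   8.   ] [ 634.414 -158.196   13.   ]
scene green box 315 328 225 254 271
scene green box 256 294 240 257 347
diff px 7869
side green box 284 296 156 191 271
side green box 324 340 181 198 153
diff px 31375
now 256 294 240 257
[317.947 263.124]
[317.646 223.558]
[692.646   9.724  13.   ]
[565.497  36.217  13.   ]
disc [315.488  90.613] ((87.98328399658203, 91.2265625), 177.81585693359375) [567.775  18.759   6.   ]
top [566.091  18.32  170.   ] collar/rim ~ [566.776  18.405  92.   ]
```

Green was already lying down in my second measurement (scene mark (308,239)), before any move of mine. It toppled by itself and I leave it alone. The wrist view shows the stand disc at (315.5,90.6) and the pipette top at (313,86), so the pipette axis is at (566.5,18.5).

>>> drive_tool:
  offset:
    - [0.1, -0.01, 0]
    - [0.22, -0.02, 0]
    - [0.34, -0.03, 0]
    - [0.46, -0.04, 0]
    - [0.58, -0.04, 0]
    - [0.68, -0.04, 0]
    - [0.75, -0.04, 0.1]
    - [0.75, -0.04, 0.2]
    - [0.75, -0.04, 0.3]
    - [0.75, -0.04, 0.35]
  delta_rot:
    - [0, 0, 0]
    - [0, 0, 0]
    - [0, 0, 0]
    - [0, 0, 0]
    - [0, 0, 0]
    - [0, 0, 0]
    - [0, 0, 0]
    - [0, 0, 0]
    - [0, 0, 0]
    - [0, 0, 0]
  fingers: [0.8, 0.8, 0.8, 0.8, 0.8, 0.8, 0.8, 0.8, 0.8, 0.8]

```text
clock: 35.45
eef_pos: [565.8, 18.4, 202.8]
eef_rot: [1.0, 0.0, -0.001, -0.0]
ft_force: [0.3, 0.1, 0.5]
gripper_width: 77.0
gripper_force: 0.0
```

>>> drive_tool:
  offset:
    - [0, 0, 0.1]
    - [0, 0, 0.2]
    - [0, 0, 0.3]
    - [0, 0, 0.4]
    - [0, 0, 0.5]
    - [0, 0, 0.6]
    - [0, 0, 0.7]
    - [0, 0, 0.8]
    - [0, 0, 0.9]
    - [0, 0, 0.93]
  delta_rot:
    - [0, 0, 0]
    - [0, 0, 0]
    - [0, 0, 0]
    - [0, 0, 0]
    - [0, 0, 0]
    - [0, 0, 0]
    - [0, 0, 0]
    - [0, 0, 0]
    - [0, 0, 0]
    - [0, 0, 0]
  fingers: [0.8, 0.8, 0.8, 0.8, 0.8, 0.8, 0.8, 0.8, 0.8, 0.8]

```text
clock: 36.7
eef_pos: [566.0, 18.4, 109.9]
eef_rot: [1.0, 0.001, -0.001, -0.0]
ft_force: [-0.2, 0.1, 0.2]
gripper_width: 76.9
gripper_force: 0.0
```

>>> drive_tool:
  offset:
    - [0, 0, 0]
    - [0, 0, 0]
    - [0, 0, 0]
    - [0, 0, 0]
    - [0, 0, 0]
    - [0, 0, 0]
    - [0, 0, 0]
    - [0, 0, 0]
    - [0, 0, 0]
    - [0, 0, 0]
  delta_rot:
    - [0, 0, 0]
    - [0, 0, 0]
    - [0, 0, 0]
    - [0, 0, 0]
    - [0, 0, 0]
    - [0, 0, 0]
    - [0, 0, 0]
    - [0, 0, 0]
    - [0, 0, 0]
    - [0, 0, 0]
  fingers: [0.4, 0, -0.3, -0.6, -0.6, -0.6, -0.6, -0.6, -0.6, -0.6]
  squeeze: 35

```text
clock: 37.95
eef_pos: [566.5, 18.4, 111.0]
eef_rot: [1.0, 0.001, -0.0, -0.0]
ft_force: [-0.6, 1.5, 5.5]
gripper_width: 25.5
gripper_force: 34.4
```

>>> drive_tool:
  offset:
    - [0, 0, -0.03]
    - [0, 0, -0.08]
    - [0, 0, -0.16]
    - [0, 0, -0.26]
    - [0, 0, -0.38]
    - [0, 0, -0.5]
    - [0, 0, -0.63]
    - [0, 0, -0.76]
    - [0, 0, -0.88]
    - [0, 0, -1]
  delta_rot:
    - [0, 0, 0]
    - [0, 0, 0]
    - [0, 0, 0]
    - [0, 0, 0]
    - [0, 0, 0]
    - [0, 0, 0]
    - [0, 0, 0]
    - [0, 0, 0]
    - [0, 0, 0]
    - [0, 0, 0]
  fingers: [-0.6, -0.6, -0.6, -0.6, -0.6, -0.6, -0.6, -0.6, -0.6, -0.6]

```text
clock: 39.2
eef_pos: [566.4, 18.3, 211.5]
eef_rot: [1.0, 0.001, -0.0, -0.0]
ft_force: [-0.4, 0.4, -0.7]
gripper_width: 25.2
gripper_force: 34.3
```

>>> drive_tool:
  offset:
    - [0, 0, -0.1]
    - [0, 0, -0.22]
    - [0, 0.05, -0.34]
    - [0, 0.1, -0.46]
    - [0, 0.2, -0.58]
    - [0, 0.3, -0.7]
    - [0, 0.42, -0.75]
    - [0, 0.54, -0.75]
    - [0, 0.66, -0.75]
    - [0, 0.75, -0.75]
  delta_rot:
    - [0, 0, 0]
    - [0, 0, 0]
    - [0, 0, 0]
    - [0, 0, 0]
    - [0, 0, 0]
    - [0, 0, 0]
    - [0, 0, 0]
    - [0, 0, 0]
    - [0, 0, 0]
    - [0, 0, 0]
  fingers: [-0.6, -0.6, -0.6, -0.6, -0.6, -0.6, -0.6, -0.6, -0.6, -0.6]

```text
clock: 40.45
eef_pos: [566.3, -57.7, 285.3]
eef_rot: [1.0, 0.0, -0.001, -0.0]
ft_force: [-0.2, -0.2, -0.9]
gripper_width: 24.8
gripper_force: 34.4
```

```bash
python3 - <<'E'
from h import *
from scipy.optimize import least_squares
v=np.load("w6.npy");Rc=v[3:12].reshape(3,3);K=v[12:].reshape(3,3)
# camera in tool, from w6 (tool down(-90) at 491.4,14.0,238.8)
T6=np.eye(3);R6=down(-90);oc=R6.T@(v[:3]-[491.4,14.0,238.8]);Rtc=R6.T@Rc;print("cam in tool",oc)
def mouth(img,p,Rt,zz):
    c=dict(xyz=p+Rt@oc,rotation=Rt@Rtc,intrinsics=K)
    g=cv2.cvtColor(cv2.imread(img),cv2.COLOR_BGR2GRAY);m=(g[170:260,280:370]>215).astype(np.uint8)
    k=max(cv2.findContours(m,0,1)[0],key=cv2.contourArea);e=cv2.fitEllipse(cv2.convexHull(k));ctr=np.array(e[0])+[280,170];print(ctr,e[1]);return onz(c,ctr,zz)
Rt=down(-90)@R.from_rotvec([0,-.025,0]).as_matrix()
print(Rt[:,2],mouth("pics/wrist5.png",np.array([490.6,-385.8,188.5]),Rt,130))
c=read_camera("wrist");s=read_state();print(s["eef_pos"],s["gripper_width"],s["joint_positions"]);cv2.imwrite("pics/w7.png",c["pixels"])
for n in ("wrist","scene","side"):
    c=read_camera(n);print(n,[(d["uv"],round(d["confidence"],2)) for d in mark_of("pipette",n)[:3]],"pred tip",proj(c,s["eef_pos"]-[0,0,96]))
E
```

```text
cam in tool [  66.647    0.199 -143.782]
[333.072 199.934] (56.80998611450195, 78.95478057861328)
[-0.025 -0.    -1.   ] [ 498.414 -393.696  130.   ]
[566.17  -58.814 285.529] 24.80638919336894 [-0.627  0.592  1.124  1.661 -0.558  1.251 -0.958]
wrist [([316.0, 197.8], 0.93), ([270.0, 116.6], 0.87), ([320.3, 58.9], 0.66)] pred tip [318.973 197.881]
scene [([309.1, 237.9], 0.75), ([278.1, 180.7], 0.65), ([292.1, 260.1], 0.63)] pred tip [280.969 180.006]
side [([337.0, 143.9], 0.9)] pred tip [339.262 144.11 ]
```

>>> drive_tool:
  offset:
    - [-0.02, 0.05, 0]
    - [-0.05, 0.13, 0]
    - [-0.1, 0.23, 0]
    - [-0.14, 0.33, 0]
    - [-0.19, 0.45, 0]
    - [-0.24, 0.57, 0]
    - [-0.28, 0.67, 0]
    - [-0.31, 0.75, 0]
    - [-0.33, 0.8, 0]
    - [-0.34, 0.82, 0]
  delta_rot:
    - [0, 0, 0]
    - [0, 0, 0]
    - [0, 0, 0]
    - [0, 0, 0]
    - [0, 0, 0]
    - [0, 0, 0]
    - [0, 0, 0]
    - [0, 0, 0]
    - [0, 0, 0]
    - [0, 0, 0]
  fingers: [-0.6, -0.6, -0.6, -0.6, -0.6, -0.6, -0.6, -0.6, -0.6, -0.6]

```text
clock: 42.05
eef_pos: [532.6, -139.0, 285.6]
eef_rot: [1.0, 0.001, -0.0, -0.0]
ft_force: [-0.4, -0.5, -1.1]
gripper_width: 25.2
gripper_force: 34.4
```

>>> drive_tool:
  offset:
    - [-0.02, 0.05, 0]
    - [-0.05, 0.13, 0]
    - [-0.1, 0.23, 0]
    - [-0.14, 0.33, 0]
    - [-0.19, 0.45, 0]
    - [-0.24, 0.57, 0]
    - [-0.28, 0.67, 0]
    - [-0.31, 0.75, 0]
    - [-0.33, 0.8, 0]
    - [-0.34, 0.82, 0]
  delta_rot:
    - [0, 0, 0]
    - [0, 0, 0]
    - [0, 0, 0]
    - [0, 0, 0]
    - [0, 0, 0]
    - [0, 0, 0]
    - [0, 0, 0]
    - [0, 0, 0]
    - [0, 0, 0]
    - [0, 0, 0]
  fingers: [-0.6, -0.6, -0.6, -0.6, -0.6, -0.6, -0.6, -0.6, -0.6, -0.6]

```text
clock: 43.3
eef_pos: [498.7, -221.0, 285.6]
eef_rot: [1.0, 0.001, -0.0, -0.0]
ft_force: [-1.3, 0.5, -1.3]
gripper_width: 24.8
gripper_force: 34.4
```

>>> drive_tool:
  offset:
    - [-0.02, 0.05, 0]
    - [-0.05, 0.13, 0]
    - [-0.1, 0.23, 0]
    - [-0.14, 0.33, 0]
    - [-0.19, 0.45, 0]
    - [-0.24, 0.57, 0]
    - [-0.28, 0.67, 0]
    - [-0.31, 0.75, 0]
    - [-0.33, 0.8, 0]
    - [-0.34, 0.82, 0]
  delta_rot:
    - [0, 0, 0]
    - [0, 0, 0]
    - [0, 0, 0]
    - [0, 0, 0]
    - [0, 0, 0]
    - [0, 0, 0]
    - [0, 0, 0]
    - [0, 0, 0]
    - [0, 0, 0]
    - [0, 0, 0]
  fingers: [-0.6, -0.6, -0.6, -0.6, -0.6, -0.6, -0.6, -0.6, -0.6, -0.6]

```text
clock: 44.55
eef_pos: [464.8, -303.1, 285.6]
eef_rot: [1.0, 0.001, -0.0, -0.0]
ft_force: [-0.2, -0.2, -1.0]
gripper_width: 25.7
gripper_force: 34.4
```

>>> drive_tool:
  offset:
    - [-0.02, 0.05, 0]
    - [-0.05, 0.13, 0]
    - [-0.1, 0.23, 0]
    - [-0.14, 0.33, 0]
    - [-0.19, 0.45, 0]
    - [-0.24, 0.57, 0]
    - [-0.28, 0.67, 0]
    - [-0.31, 0.75, 0]
    - [-0.33, 0.8, 0]
    - [-0.34, 0.82, 0]
  delta_rot:
    - [0, 0, 0]
    - [0, 0, 0]
    - [0, 0, 0]
    - [0, 0, 0]
    - [0, 0, 0]
    - [0, 0, 0]
    - [0, 0, 0]
    - [0, 0, 0]
    - [0, 0, 0]
    - [0, 0, 0]
  fingers: [-0.6, -0.6, -0.6, -0.6, -0.6, -0.6, -0.6, -0.6, -0.6, -0.6]

```text
clock: 45.8
eef_pos: [430.8, -385.1, 285.5]
eef_rot: [1.0, 0.001, -0.0, -0.0]
ft_force: [0.0, -0.1, -0.8]
gripper_width: 25.3
gripper_force: 34.4
```

```bash
python3 - <<'E'
from h import *
c=read_camera("wrist");s=read_state();p=s["eef_pos"];print(s["clock"],p,s["gripper_width"])
cv2.imwrite("pics/w8.png",c["pixels"]);np.save("w8.npy",np.r_[c["xyz"],rot(c).ravel(),np.array(c["intrinsics"]).ravel()])
for m in ("tube_mouth","holder","pipette"):print(m,[(d["uv"],round(d["confidence"],2),onz(c,d["uv"],130 if m[0]=="t" else 0)) for d in mark_of(m,"wrist")[:3]])
print("pred mouth",proj(c,[489,-387.5,130]),"tip",proj(c,p-[0,0,96]))
# bright/edge map for ring search
g=cv2.cvtColor(c["pixels"],cv2.COLOR_BGR2GRAY);e=cv2.Canny(cv2.GaussianBlur(g,(3,3),0),30,80)
D=np.minimum(cv2.distanceTransform(255-e,cv2.DIST_L2,5),4)
from scipy.ndimage import map_coordinates as mc
t=np.linspace(0,6.283,72)
def cost(x,y):
    uv=np.array([proj(c,[x+r*np.cos(a),y+r*np.sin(a),130]) for r in (14,11) for a in t]);return mc(D,[uv[:,1],uv[:,0]],order=1).mean()
print(sorted((round(float(cost(x,y)),2),float(x),float(y)) for x in np.arange(480,498,1) for y in np.arange(-396,-378,1))[:5])
for z in (128,132):pass
E
```

```text
45.85 [ 430.767 -385.124  285.565] 25.07733726831793
tube_mouth [([325.3, 110.1], 0.96, array([ 489.741, -390.02 ,  130.   ]))]
holder [([320.3, 111.0], 0.92, array([ 485.342, -385.857,    0.   ]))]
pipette [([319.7, 200.0], 0.67, array([ 375.428, -385.175,    0.   ]))]
pred mouth [322.254 111.018] tip [319.154 198.01 ]
[(0.84, 490.0, -388.0), (0.87, 490.0, -389.0), (0.94, 488.0, -387.0), (0.96, 489.0, -388.0), (0.97, 491.0, -388.0)]
```

>>> drive_tool:
  offset:
    - [0.05, 0.01, 0]
    - [0.13, 0.02, 0]
    - [0.23, 0.03, 0]
    - [0.35, 0.034, 0]
    - [0.46, 0.034, 0]
    - [0.54, 0.034, 0]
    - [0.59, 0.034, 0.08]
    - [0.59, 0.034, 0.16]
    - [0.59, 0.034, 0.22]
    - [0.59, 0.034, 0.25]
  delta_rot:
    - [0, 0, 0]
    - [0, 0, 0]
    - [0, 0, 0]
    - [0, 0, 0]
    - [0, 0, 0]
    - [0, 0, 0]
    - [0, 0, 0]
    - [0, 0, 0]
    - [0, 0, 0]
    - [0, 0, 0]
  fingers: [-0.6, -0.6, -0.6, -0.6, -0.6, -0.6, -0.6, -0.6, -0.6, -0.6]

```text
clock: 47.25
eef_pos: [489.5, -388.1, 260.0]
eef_rot: [1.0, 0.0, -0.001, -0.0]
ft_force: [-0.0, 0.6, -0.3]
gripper_width: 25.1
gripper_force: 34.4
```

```bash
python3 - <<'E'
from h import *
s=read_state();p=s["eef_pos"];plan([489.8,-388.5,236],down(-90))
rs={"pipette":[],"tube_mouth":[]}
C={n:read_camera(n) for n in ("scene","side","wrist")}
for n in C:
  for m in rs:
    pr=proj(C[n],p-[0,0,96] if m=="pipette" else [489.8,-388.5,130])
    d=sorted(mark_of(m,n),key=lambda d:np.linalg.norm(np.array(d["uv"])-pr))[:1]
    if d and np.linalg.norm(np.array(d[0]["uv"])-pr)<15: rs[m].append(ray(C[n],d[0]["uv"]));print(n,m,d[0]["uv"],round(d[0]["confidence"],2),"pred",pr)
for m in rs:
  if len(rs[m])>1: print(m,tri(rs[m]))
E
```

```text
t 47.25 at [ 489.503 -388.116  260.037] off [0.003 0.004 0.24 ] rot [-0.  0.  0.] w 25.1 F [-0.032  0.619 -0.329]
scene pipette [143.3, 188.4] 0.58 pred [140.841 185.307]
side pipette [429.8, 124.3] 0.58 pred [430.065 123.268]
side tube_mouth [428.9, 136.6] 0.71 pred [428.27 134.  ]
wrist pipette [317.9, 200.1] 0.63 pred [319.115 197.976]
wrist tube_mouth [323.2, 189.3] 0.86 pred [319.751 186.242]
pipette (array([ 489.297, -386.611,  158.42 ]), [4.4, 2.8, 2.9])
tube_mouth (array([ 486.303, -390.787,  122.047]), [1.1, 1.1])
```

>>> drive_tool:
  offset:
    - [0, 0.01, 0.03]
    - [0.003, 0.01, 0.07]
    - [0.003, 0.01, 0.12]
    - [0.003, 0.01, 0.17]
    - [0.003, 0.01, 0.21]
    - [0.003, 0.01, 0.23]
    - [0.003, 0.01, 0.24]
    - [0.003, 0.01, 0.24]
    - [0.003, 0.01, 0.24]
    - [0.003, 0.01, 0.24]
  delta_rot:
    - [0, 0, 0]
    - [0, 0, 0]
    - [0, 0, 0]
    - [0, 0, 0]
    - [0, 0, 0]
    - [0, 0, 0]
    - [0, 0, 0]
    - [0, 0, 0]
    - [0, 0, 0]
    - [0, 0, 0]
  fingers: [-0.6, -0.6, -0.6, -0.6, -0.6, -0.6, -0.6, -0.6, -0.6, -0.6]

```text
clock: 48.95
eef_pos: [490.2, -389.2, 236.6]
eef_rot: [1.0, 0.001, -0.0, -0.0]
ft_force: [-0.2, -0.2, -0.3]
gripper_width: 25.2
gripper_force: 34.4
```

```bash
python3 - <<'E'
from h import *
from scipy.ndimage import map_coordinates as mc
s=read_state();p=s["eef_pos"];print(s["clock"],p,s["gripper_width"],s["ft_force"],np.abs(s["dq"]).max())
v=np.load("w8.npy");t=np.linspace(0,6.283,72)
def fit(c,img,zs=(130,),keep=None):
    g=cv2.cvtColor(img,cv2.COLOR_BGR2GRAY);e=cv2.Canny(cv2.GaussianBlur(g,(3,3),0),30,80)
    D=np.minimum(cv2.distanceTransform(255-e,cv2.DIST_L2,5),4)
    def cost(x,y):
        uv=np.array([proj(c,[x+r*np.cos(a),y+r*np.sin(a),130]) for r in (14,11) for a in t]);return float(mc(D,[uv[:,1],uv[:,0]],order=1).mean())
    return sorted((round(cost(x,y),2),float(x),float(y)) for x in np.arange(482,498,.5) for y in np.arange(-396,-380,.5))[:6]
print("w8",fit(dict(xyz=v[:3],rotation=v[3:12].reshape(3,3),intrinsics=v[12:].reshape(3,3)),cv2.imread("pics/w8.png")))
c=read_camera("wrist");print("now",fit(c,c["pixels"]))
for n in ("wrist","scene","side"):
    c=read_camera(n)
    for m,q in (("pipette",p-[0,0,96]),("tube_mouth",[489.8,-388.5,130])):
        pr=proj(c,q);d=sorted(mark_of(m,n),key=lambda d:np.linalg.norm(np.array(d["uv"])-pr))[:1];print(n,m,d and d[0]["uv"],pr)
E
```

```text
48.95 [ 490.186 -389.241  236.643] 25.20497460127806 [-0.159 -0.16  -0.3  ] 0.001745121667703774
w8 [(0.77, 490.0, -388.5), (0.8, 490.5, -388.5), (0.84, 490.0, -388.0), (0.86, 489.5, -388.5), (0.87, 490.0, -389.0), (0.87, 490.5, -388.0)]
now [(0.64, 489.5, -388.0), (0.67, 490.0, -388.0), (0.74, 489.5, -388.5), (0.78, 490.0, -388.5), (0.82, 489.5, -387.5), (0.83, 490.0, -387.5)]
wrist pipette [317.4, 197.6] [319.122 197.968]
wrist tube_mouth [320.4, 196.5] [318.165 194.609]
scene pipette [144.2, 190.3] [143.501 192.346]
scene tube_mouth [146.2, 194.0] [145.235 195.193]
side pipette [428.4, 128.5] [428.817 130.553]
side tube_mouth [429.4, 133.5] [428.27 134.  ]
```

The tip is centred over the mouth within about 1 mm, roughly 10 mm above it, and still.

```bash
python3 -c "
from workcell import *
print(sign_off())"
```

```text
the job is handed in; nothing more can be done
None
```

The tube stands upright and fully down in the grey holder. The pipette is held upright and still, its tip about 1 cm above the tube's mouth and centred within about 1 mm. I handed the job in at 49 s. The green look-alike had already toppled by itself before my first move, and I left it alone.

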